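Set up a moist chamber

ROBOT

A 7-joint arm with a two-finger parallel gripper is mounted at the origin on the work surface. World frame = base frame: x ahead of the robot, y to its left, z up, the work surface at z = 0. Lengths are in m, angles in rad, forces in N, time in s.
With the tool pointing down it reaches from about 0.425 to 0.925 m from the base axis. Payload 6.8 kg.
Tool frame: the origin (TCP) lies at the very end of the fingers, on their centre line; the grasp point (between the pads) lies 19 mm behind it; z points along the fingers, y is the line along which they close (so a half turn about z gives the same grasp; the last joint's range is limited). The gripper opens to 85 mm and grips with 20 to 120 N. Pads are 22 mm wide; open, the fingers measure 114 mm over their backs; the gripper's body (76 mm by 85 mm) begins 54 mm behind the grasp point. The pads swing forward as they close: fully open they stand 13 mm farther back than shut.
Start: joints at [1.188, 0.477, 0.022, 1.555, -0.011, 1.109, -0.083], TCP at [0.183, -0.65, 0.231] pointing down, gripper open.
Joint ranges: [-2.96, 2.96], [-0.34, 2.1], [-1.41, 1.46], [0.24, 2.44], [-1.37, 4.51], [0.17, 1.92], [-2.96, 2.96]. Speed limits (rad/s): [2.39, 2.39, 3.14, 3.14, 3.14, 3.14, 3.14].

INTERFACE

Orientations are given as a rotation vector (axis times angle).
In Python, from bench import get_obs, viewer, r gives the robot as it stands. The module is installed in compiled form; this text tells all that it offers.
- The arm moves only by the tool play_rows, never from a script. Its argument "commands" is a list that holds one entry, the list of rows, each a list of 5 numbers: the gripper's target within -1 to 1 (shut at 1, half-way at 0, fully open at -1), then the shift along the tool's x, y, z scaled (see below), then the turn about the tool's z scaled (see below). A call has 1 to 12 rows; each row is the pose to reach, as a shift and turn from the pose commanded when the call began, along the tool's axes at that moment; what a row does not reach only later rows make up. The controller multiplies each number of a shift by 0.2 m and each number of a turn by pi/2 rad. A row lasts 1/12 s, in which the tool goes at most 41.7 mm and 7.16 degrees, less where a joint would pass 70% of its speed; a pose out of reach is approached as far as the arm can. A call with a number of a shift or a turn outside -1 to 1 is refused whole. A call with a gripper value outside its range is refused whole. The fingers move at their own pace and stop on an object; "grip_force" is the grip in N (left out, the last holds). Time passes only in rows, so rows that repeat a pose let the fingers close. It gives the time, the measured TCP pose, the force, the opening and the grip force at its end, in the units of the state.
- get_obs(): the state, without advancing time (a new reading comes with each control period).
- viewer.grab_frame(name): name is "side" or "top" or "wrist"; returns a dict with "pixels" (400x640x3 uint8, red, green, blue), "fovy" (degrees; the focal length in pixels is half the picture's height over the tangent of half this angle, whatever the lens; pixels are square), "cx", "cy" (the principal point, pixels), "world_to_cam" (4x4, takes a point from world to camera coordinates); the wrist camera has in their place "hand_eye" (4x4, takes a point from camera to tool coordinates, whose origin is the TCP and whose axes are the flange's). Camera axes: x right, y up, looking along -z (the intrinsics and any distortion apply to the point x, -y, -z); pixel columns grow to the right and rows downward; lengths in m; the calibration is good to about 2 mm. A picture is of the moment at which its call begins: read the wrist's pose just before it. There is no depth.
- r.hand_in(): hands the job in; it is judged then, once.
Trained networks look in a picture, given as the dict that the camera call returned (one of the last four; its "shot" number tells which), for a name from the list of things; names that differ only in an ending like _2 or _b are one class to them, and where a whole thing is asked for, a point or a joint stands for the part that bears it (a point fixed in the world has none). Each returns a list of dicts, best first, with "score" (0 to 1); they miss things now and then, are a little off and sometimes report something else, mostly with a low value. They report only what shows in the picture. A call takes as long as a camera call. They do not tell look-alikes from the thing itself.
- viewer.trace(picture, thing): "pixels" (400x640 bool, what is visible of it) and "rect" ([left, top, right, bottom] in pixels, round what is visible of it).
The state is a dict: "clock": time; "joints": joint angles; "qvel": joint speeds; "tau": joint torques, N m; "tcp_pos": TCP position; "orientation": TCP orientation; "contact_force": force on the tool from outside, world axes, zero at the start; "moment": the same for the moment, N m; "grip_width": finger opening in m; "gripper_force": force on a finger pad.
Only numpy, scipy, OpenCV 4.12 (cv2) and the standard library are available. Lean on these libraries where they do the work, as an engineer would, in place of code of your own. Each camera call takes 0.05 s, during which the arm holds its last target. There are 200 camera calls.

TASK

Set up the moist chamber in this order: stand the steel bridge centrally on the floor of the steel pan, set the small white dish centrally on the bridge, put the small white knobbed cover squarely on the dish, and last close the pan all round with the large metal lid. Let each piece go and stand level before the next goes on, keep the dish upright throughout, and leave the bottle, the tape and the tube rack where they are.

Things in the scene. Friction and masses are not known exactly. Their poses are not given: they have to be found in the camera images.
- pan: Round open stainless-steel pan, 140 mm outside diameter, 66 mm tall, wall 5 mm (130 mm inside diameter), floor 4 mm thick; it stands immovably on the bench. Origin: centre of its underside; z up.
- bridge: Low rectangular dark-steel bridge (an upside-down shallow channel with six drawn black dots on top), loose, 80 mm long (its x) by 46 mm wide (its y) by 16 mm tall, about 120 g. Flat top 3 mm thick; flanges along both long sides hang from the top down to 5 mm above its underside, so it can be gripped across its 46 mm width; it stands on full-width end legs. Origin: centre of its underside; z up.
- dish: Small round open white porcelain dish, loose, 44 mm outside diameter, 18 mm tall, wall 3 mm (38 mm inside), floor 3 mm thick, flat underside, straight sides, about 60 g. Origin: centre of its underside; z up.
- cover: Small white porcelain cover, loose: flat disc 58 mm in diameter and 4 mm thick with an upright black cylindrical knob at its centre, 14 mm in diameter and 16 mm tall (20 mm overall); flat underside with no lip, about 40 g. Origin: centre of its underside; z up.
- lid: Large bare metal lid, loose: flat disc 150 mm in diameter and 6 mm thick with an upright black cylindrical knob at its centre, 30 mm in diameter and 26 mm tall (32 mm overall); flat underside with no lip, about 320 g. Origin: centre of its underside; z up.
- bottle: Bystander: standing white reagent bottle with blue cap, 48 mm in diameter, 80 mm tall. Origin: centre of its underside.
- tape: Bystander: paper-coloured roll of tape lying flat, 90 mm outside and 74 mm inside diameter, 20 mm tall. Origin: centre of its underside.
- rack: Bystander: yellow tube rack, 60 mm (its x) by 110 mm (its y) by 45 mm tall, with black hole marks on top. Origin: centre of its underside.
Not all that is in view belongs to the job. There is more than one size of the bridge; the job needs the largest.

How it is judged:
By the outcome, as a careful person would: the job done as asked, in the order asked, and still so for the second after the job is handed in, with the robot touching nothing.
It also fails if it takes over 128 s, if anything falls off the work surface, if the arm or the gripper's body presses on something with over 40 N, if the wrist force passes 120 N, or if a joint passes its speed limit or range.

## Working session

There is one attempt and no reset: what is moved stays moved. The work goes in short steps, Python scripts to look and compute and a tool call to move; the robot and the scene stay as the last step left them, time stands still between calls to the robot, and variables do not carry over. Pictures are saved under pics/ and viewed, at most 17 in all, crops included, and the job is handed in when it is done.

Besides the shell and the picture viewer there is one more tool, called after ">>>" in YAML: its name, and indented under it one key for each argument. play_rows: Moves the arm, as the interface text tells. Shifts and turns lie within -1 to 1; 1 stands for 0.2 m of shift or pi/2 rad of turn. Its arguments: {"type":"object","properties":{"commands":{"type":"array","items":{"type":"array","items":{"type":"array","items":{"type":"number","minimum":-1,"maximum":1}}}},"grip_force":{"type":"number"}},"required":["commands"]}

```bash
mkdir -p pics; cat > h.py <<'E'
import numpy as np, cv2
from scipy.spatial.transform import Rotation as R
from bench import get_obs, viewer, r
def tool(o):
    T=np.eye(4);T[:3,:3]=R.from_rotvec(o["orientation"]).as_matrix();T[:3,3]=o["tcp_pos"];return T
def grab(n):
    o=get_obs();f=viewer.grab_frame(n)
    f["c2w"]=np.linalg.inv(f["world_to_cam"]) if "world_to_cam" in f else tool(o)@f["hand_eye"]
    return f
def foc(f): return 200/np.tan(np.radians(f["fovy"])/2)
def ray(f,u,v,z):
    F=foc(f);d=f["c2w"][:3,:3]@np.array([(u-f["cx"])/F,-(v-f["cy"])/F,-1]);p=f["c2w"][:3,3]
    return p+d*(z-p[2])/d[2]
def save(f,n,s=1): cv2.imwrite(f"pics/{n}.png",cv2.cvtColor(f["pixels"],cv2.COLOR_RGB2BGR))
E
python3 - <<'E'
from h import *
for n in ["top","side","wrist"]:
    f=grab(n);save(f,n+"0");print(n,[k for k in f],f["fovy"],f["cx"],f["cy"],f["c2w"].round(3).tolist())
    for t in ["pan","bridge","dish","cover","lid","bottle","tape","rack"]:
        for d in viewer.trace(f,t)[:4]: print(t,round(d["score"],2),d["rect"],int(d["pixels"].sum()))
print(get_obs())
E
```

```text
top ['pixels', 'fovy', 'cx', 'cy', 'world_to_cam', 'shot', 'c2w'] 53.218133495071775 321.6964219738779 203.8358283694456 [[0.01, 0.99, -0.14, 0.487], [-1.0, 0.008, -0.015, -0.018], [-0.014, 0.14, 0.99, 1.055], [0.0, 0.0, 0.0, 1.0]]
pan 0.84 [389.1, 206.7, 445.1, 264.7] 2685
pan 0.43 [198.8, 221.2, 253.0, 280.7] 2498
bridge 0.84 [297.7, 134.0, 318.6, 149.1] 281
bridge 0.83 [347.6, 155.5, 374.4, 178.4] 317
bridge 0.82 [307.3, 164.3, 331.9, 194.8] 493
dish 0.77 [296.0, 266.7, 312.5, 280.7] 210
cover 0.63 [301.4, 215.3, 322.2, 236.1] 369
lid 0.57 [199.3, 219.9, 254.7, 277.9] 2549
bottle 0.88 [201.1, 157.1, 222.6, 179.0] 360
bottle 0.56 [391.7, 206.9, 446.9, 264.7] 2702
tape 0.59 [243.3, 138.2, 277.1, 167.7] 340
rack 0.73 [383.5, 145.9, 429.6, 175.6] 1124
side ['pixels', 'fovy', 'cx', 'cy', 'world_to_cam', 'shot', 'c2w'] 55.38581146942294 320.47958626102275 203.4920019554526 [[0.843, 0.352, -0.407, 0.308], [-0.538, 0.536, -0.651, -0.54], [-0.011, 0.767, 0.641, 0.564], [0.0, 0.0, 0.0, 1.0]]
pan 0.83 [309.9, 259.3, 400.9, 351.6] 6704
bridge 0.96 [321.3, 186.7, 356.2, 217.3] 596
bridge 0.72 
[... 621 characters left out ...]
lock': 1.35, 'joints': array([ 1.18789382,  0.47698171,  0.02241656,  1.55542298, -0.01152112,
        1.10932138, -0.08306871]), 'qvel': array([-0.00096208, -0.00073763,  0.00156238,  0.00151386, -0.00175774,
        0.00064378, -0.0022613 ]), 'tau': array([ 2.13496787e-04, -5.96327519e+01,  1.60614923e+00, -2.81543130e+01,
        1.23149218e-02,  1.75672947e-03,  2.64571452e-05]), 'tcp_pos': array([ 0.18316629, -0.64967121,  0.23131077]), 'orientation': array([-3.11197719e+00, -4.30278418e-01, -3.69642309e-05]), 'contact_force': array([-0.06542137, -0.11842825,  0.31673671]), 'moment': array([ 0.05851466,  0.03621816, -0.00235189]), 'gripper_force': 0.0, 'grip_width': 0.08501206657976455}
```

```bash
python3 - <<'E'
import cv2
a=cv2.imread("pics/top0.png")[100:320,160:480];cv2.imwrite("pics/top0c.png",cv2.resize(a,None,fx=2.5,fy=2.5,interpolation=2))
b=cv2.imread("pics/side0.png")[90:370,170:490];cv2.imwrite("pics/side0c.png",cv2.resize(b,None,fx=2.1,fy=2.1,interpolation=2))
E
python3 - <<'E'
from h import *
H={"pan":.066,"bridge":.016,"dish":.018,"cover":.004,"lid":.006,"bottle":.08,"tape":.02,"rack":.045}
for n in ["top","side"]:
    f=grab(n)
    for t,z in H.items():
        for d in viewer.trace(f,t)[:3]:
            c=cv2.findContours(d["pixels"].astype(np.uint8),0,1)[0];c=max(c,key=cv2.contourArea)[:,0]
            P=np.array([ray(f,u,v,z)[:2]*1000 for u,v in c],np.float32)
            q=cv2.minAreaRect(P);print(n,t,round(d["score"],2),np.round(q[0]),np.round(q[1]),round(q[2]))
E
```

```text
top pan 0.57 [ 548. -244.] [139. 143.] 45
top bridge 0.91 [699.   6.] [82. 47.] 7
top bridge 0.81 [ 740. -102.] [38. 63.] 27
top bridge 0.81 [807.  35.] [33. 57.] 0
top dish 0.72 [452.  42.] [38. 40.] 45
top cover 0.57 [580.  22.] [53. 50.] 46
top lid 0.93 [517. 246.] [145. 144.] 65
top bottle 0.62 [715. 274.] [59. 44.] 46
top tape 0.89 [771. 160.] [91. 89.] 1
top rack 0.76 [ 745. -222.] [113.  67.] 82
side pan 0.56 [ 544. -261.] [174. 138.] 59
side bridge 0.83 [695.   3.] [92. 56.] 8
side bridge 0.71 [ 736. -106.] [39. 59.] 29
side dish 0.88 [450.  35.] [59. 42.] 76
side cover 0.66 [580.  25.] [59. 57.] 57
side lid 0.84 [517. 244.] [156. 151.] 87
side bottle 0.75 [696. 230.] [159.  46.] 62
side tape 0.79 [764. 151.] [112.  87.] 56
side rack 0.92 [ 736. -234.] [135.  88.] 82
```

View pics/top0c.png

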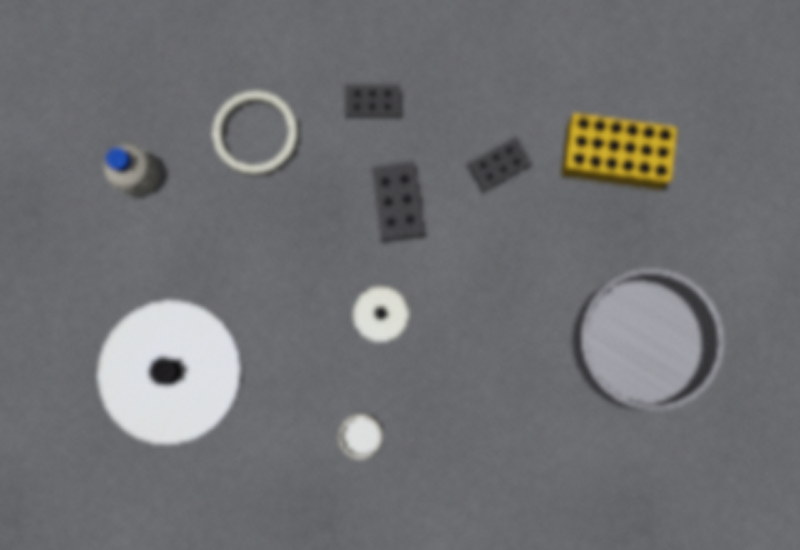

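View pics/side0c.png

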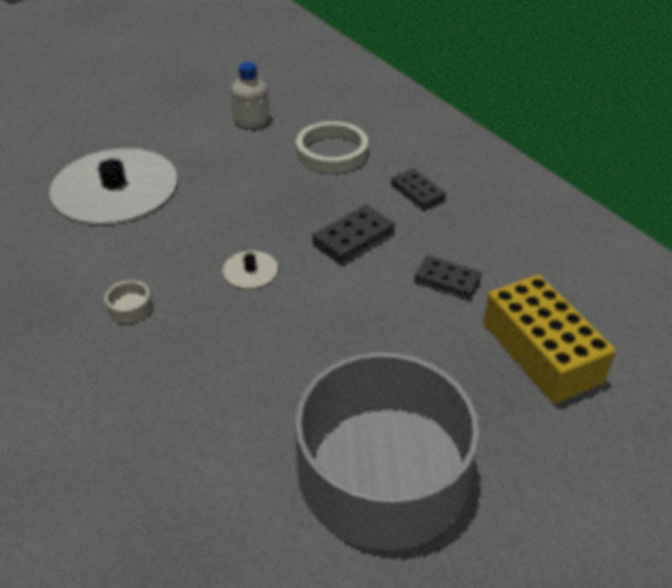

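The top view shows the largest bridge at crop (399,202), the cover at (380,314), the dish at (360,436), the lid at (168,372) and the pan at (650,340). The side view agrees with all of these. I'm moving over the pan first.

>>> play_rows:
  commands:
    - [[-1, 0.69, -0.51, 0, 0], [-1, 0.69, -0.51, 0, 0], [-1, 0.69, -0.51, 0, 0], [-1, 0.69, -0.51, 0, 0], [-1, 0.69, -0.51, 0, 0]]
  grip_force: 40

```text
clock: 2.67
tcp_pos: [0.2951, -0.5073, 0.2315]
orientation: [-3.107, -0.446, -0.006]
contact_force: [0.4, 1.0, -0.6]
grip_width: 0.0855
gripper_force: 0.0
```

>>> play_rows:
  commands:
    - [[-1, 0.69, -0.51, 0, 0], [-1, 0.69, -0.51, 0, 0], [-1, 0.69, -0.51, 0, 0], [-1, 0.69, -0.51, 0, 0], [-1, 0.69, -0.51, 0, 0]]

```text
clock: 3.08
tcp_pos: [0.3993, -0.3712, 0.2317]
orientation: [-3.107, -0.447, -0.006]
contact_force: [1.1, 1.2, -0.2]
grip_width: 0.0855
gripper_force: 0.0
```

>>> play_rows:
  commands:
    - [[-1, 0.69, -0.51, 0, 0.097], [-1, 0.69, -0.51, 0, 0.097], [-1, 0.69, -0.51, 0, 0.097], [-1, 0.69, -0.51, 0, 0.097], [-1, 0.69, -0.51, 0, 0.097], [-1, 0.69, -0.51, 0, 0.097]]

```text
clock: 3.58
tcp_pos: [0.5013, -0.2389, 0.2315]
orientation: [-3.134, -0.204, -0.002]
contact_force: [-0.3, 0.0, 0.2]
grip_width: 0.0852
gripper_force: 0.0
```

```bash
cat >> h.py <<'E'
def meas(f,t,z,k=3):
    for d in viewer.trace(f,t)[:k]:
        c=cv2.findContours(d["pixels"].astype(np.uint8),0,1)[0];c=max(c,key=cv2.contourArea)[:,0]
        P=np.array([ray(f,u,v,z)[:2]*1000 for u,v in c],np.float32)
        q=cv2.minAreaRect(P);e=cv2.fitEllipse(P) if len(P)>5 else 0
        print(t,round(d["score"],2),np.round(d["rect"]),"rect",np.round(q[0],1),np.round(q[1],1),round(q[2],1),"ell",np.round(e[0],1),np.round(e[1],1))
def go(x,y,z,yaw=None):
    o=get_obs();T=tool(o);d=T[:3,:3].T@(np.array([x,y,z])-T[:3,3])/.2
    cur=np.degrees(np.arctan2(T[1,0],T[0,0]));print("tcp",T[:3,3].round(4),"yaw",round(cur,2),"go",d.round(3), "turn",None if yaw is None else round(-(yaw-cur)/90,3),"t",o["clock"],"F",o["contact_force"].round(1),"w",round(o["grip_width"],4))
E
python3 - <<'E'
from h import *
f=grab("wrist");save(f,"w1");print(get_obs()["joints"].round(2));meas(f,"pan",.066);meas(f,"bridge",.016);go(.697,.005,.2,7)
E
```

```text
[ 0.49  0.29 -0.18  1.84  0.06  1.02 -1.16]
pan 0.59 [253.  38. 416. 203.] rect [ 552.7 -247. ] [138.8 137.4] 42.0 ell [ 552.3 -247.1] [137.6 138.3]
bridge 0.55 [ 33. 157.  83. 197.] rect [453.7  38. ] [43.3 55.2] 19.3 ell [454.1  38.5] [43.2 56. ]
tcp [ 0.4977 -0.2443  0.2312] yaw 6.92 go [ 1.139 -1.118  0.155] turn -0.001 t 3.7333 F [-0.3 -0.9 -0.3] w 0.0854
```

View pics/w1.png

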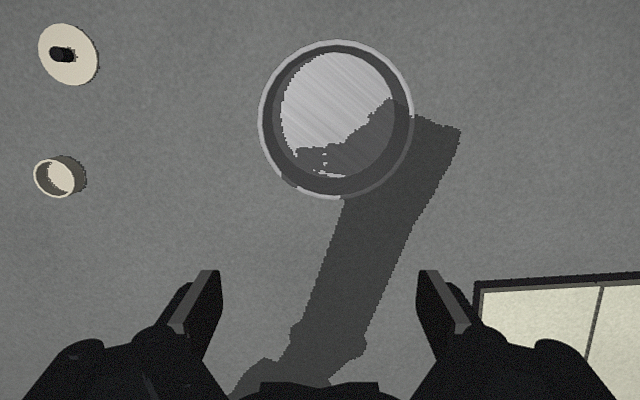

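The wrist view shows the pan at (335,120), the cover at (68,54) and the dish at (60,177), with the fingertips near row 280. The pan's ellipse comes out 138 mm wide, as it should. Next is the bridge.

>>> play_rows:
  commands:
    - [[-1, 0.43, -0.58, 0, 0], [-1, 0.43, -0.58, 0, 0], [-1, 0.43, -0.58, 0, 0], [-1, 0.43, -0.58, 0, 0]]

```text
clock: 4.07
tcp_pos: [0.5714, -0.1137, 0.2316]
orientation: [-3.134, -0.195, -0.003]
contact_force: [-0.3, 0.5, -0.9]
grip_width: 0.0852
gripper_force: 0.0
```

>>> play_rows:
  commands:
    - [[-1, 0.43, -0.58, 0.1, 0], [-1, 0.43, -0.58, 0.1, 0], [-1, 0.43, -0.58, 0.1, 0], [-1, 0.43, -0.58, 0.1, 0], [-1, 0.43, -0.58, 0.1, 0]]

```text
clock: 4.48
tcp_pos: [0.6421, 0.0131, 0.2103]
orientation: [-3.132, -0.2, 0.0]
contact_force: [-0.1, 0.9, 0.2]
grip_width: 0.0853
gripper_force: 0.0
```

```bash
python3 - <<'E'
from h import *
f=grab("wrist");save(f,"w2");meas(f,"bridge",.016);meas(f,"cover",.004);meas(f,"dish",.018);go(.697,.005,.1,7)
E
```

```text
bridge 0.86 [307.  70. 357. 156.] rect [698.6   8. ] [80.2 46.6] 7.9 ell [698.9   7.7] [51.4 96.4]
bridge 0.68 [297.   0. 350.   6.] rect [790.5  28.4] [ 5.3 43.3] 7.2 ell [792.8  14.5] [ 4.2 59.5]
bridge 0.6 [412.  50. 485. 115.] rect [740.3 -97.8] [34.8 61.8] 30.5 ell [740.3 -97.9] [38.2 75.1]
cover 0.9 [274. 194. 330. 246.] rect [579.7  24.8] [58.1 58.3] 25.3 ell [579.6  24.9] [56.7 59.1]
dish 0.94 [256. 297. 294. 337.] rect [458.8  42.6] [43.3 55.7] 80.0 ell [458.4  43. ] [43.8 55.9]
tcp [0.6406 0.005  0.2113] yaw 6.79 go [0.28  0.032 0.556] turn -0.002 t 4.6833 F [-0.3  0.3 -0.7] w 0.0853
```

View pics/w2.png

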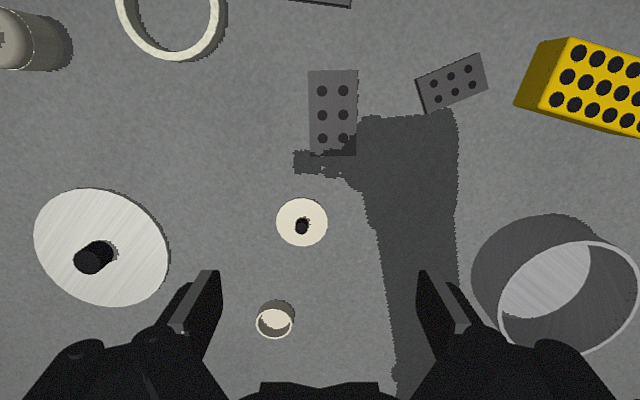

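The wrist view shows the large bridge at (332,112), measuring 80.2×46.6 mm, so the wrist scale is trustworthy. I'm moving over it and descending.

>>> play_rows:
  commands:
    - [[-1, 0.289, 0.022, 0.1, -0.01], [-1, 0.289, 0.022, 0.3, -0.01], [-1, 0.289, 0.022, 0.5, -0.01], [-1, 0.289, 0.022, 0.7, -0.01], [-1, 0.289, 0.022, 0.8, -0.01], [-1, 0.289, 0.022, 0.8, -0.01]]

```text
clock: 5.18
tcp_pos: [0.6939, 0.0074, 0.0448]
orientation: [3.133, 0.212, -0.018]
contact_force: [-1.7, 0.7, -1.6]
grip_width: 0.0851
gripper_force: 0.0
```

```bash
python3 - <<'E'
from h import *
go(.6985,.0075,.004,7.7)
E
```

```text
tcp [0.6939 0.0074 0.0448] yaw 7.74 go [0.025 0.002 0.204] turn 0.0 t 5.1833 F [-1.7  0.7 -1.6] w 0.0851
```

>>> play_rows:
  commands:
    - [[-1, 0, 0, 0, 0], [-1, 0, 0, 0.08, 0], [-1, 0, 0, 0.16, 0], [-1, 0, 0, 0.21, 0], [-1, 0, 0, 0.21, 0], [-1, 0, 0, 0.21, 0]]

```text
clock: 5.68
tcp_pos: [0.6989, 0.0108, 0.0096]
orientation: [3.134, 0.216, -0.0]
contact_force: [0.5, 0.2, 0.1]
grip_width: 0.0854
gripper_force: 0.0
```

```bash
python3 - <<'E'
from h import *
go(.6985,.0075,.004,7.7)
E
```

```text
tcp [0.6989 0.0108 0.0096] yaw 7.9 go [-0.004  0.016  0.028] turn 0.002 t 5.6833 F [0.5 0.2 0.1] w 0.0854
```

>>> play_rows:
  commands:
    - [[-1, 0, 0.015, 0.028, 0], [-0.3, 0, 0.015, 0.028, 0], [0.4, 0, 0.015, 0.028, 0], [1, 0, 0.015, 0.028, 0], [1, 0, 0.015, 0.028, 0], [1, 0, 0.015, 0.028, 0], [1, 0, 0.015, 0.028, 0], [1, 0, 0.015, 0.028, 0], [1, 0, 0.015, 0.028, 0], [1, 0, 0.015, 0.028, 0], [1, 0, 0.015, 0.028, 0], [1, 0, 0.015, 0.028, 0]]
  grip_force: 40

```text
clock: 6.68
tcp_pos: [0.6998, 0.0082, 0.0044]
orientation: [3.134, 0.217, 0.002]
contact_force: [-1.8, -0.8, 6.2]
grip_width: 0.0451
gripper_force: 41.6
```

>>> play_rows:
  commands:
    - [[1, 0, 0, -0.1, 0], [1, 0, 0, -0.2, 0], [1, 0, 0, -0.4, 0], [1, 0, 0, -0.6, 0], [1, 0, 0, -0.7, 0], [1, 0, 0, -0.7, 0], [1, 0, 0, -0.7, 0]]

```text
clock: 7.27
tcp_pos: [0.6997, 0.0082, 0.1446]
orientation: [3.134, 0.217, 0.003]
contact_force: [-0.1, -0.1, -2.6]
grip_width: 0.0449
gripper_force: 41.6
```

```bash
python3 - <<'E'
from h import *
f=grab("wrist");save(f,"w3");go(.5525,-.247,.15,7.7);meas(f,"bridge",.146)
E
```

```text
tcp [0.6985 0.008  0.1427] yaw 7.92 go [-0.899  1.162 -0.035] turn 0.002 t 7.3167 F [ 0.  -0.6 -1. ] w 0.045
bridge 0.71 [415. 122. 495. 193.] rect [761.6 -41.1] [19.6 32.2] 29.0 ell [761.5 -41.2] [20.9 37.9]
bridge 0.7 [262. 188. 377. 359.] rect [695.1   7.4] [91.3 50. ] 7.8 ell [695.    7.5] [ 55.7 109.7]
bridge 0.26 [527. 113. 640. 217.] rect [ 767.3 -102.6] [57.7 35.4] 82.7 ell [766.1 -98.8] [36.8 59.4]
```

View pics/w3.png

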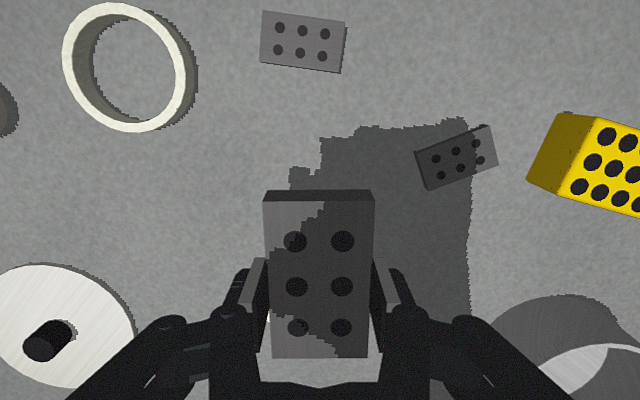

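The picture shows the bridge held level and centred between the pads, with its middle dots at row 286. I'm carrying it to just short of the pan for a second look at the pan.

>>> play_rows:
  commands:
    - [[1, -0.12, 0.1, -0.1, 0], [1, -0.28, 0.25, -0.2, 0], [1, -0.44, 0.4, -0.2, 0], [1, -0.63, 0.557, -0.2, 0], [1, -0.63, 0.557, -0.2, 0]]

```text
clock: 7.78
tcp_pos: [0.5845, -0.1258, 0.1815]
orientation: [3.132, 0.207, -0.011]
contact_force: [-0.9, -1.7, -2.6]
grip_width: 0.0451
gripper_force: 41.6
```

>>> play_rows:
  commands:
    - [[1, -0.16, 0.14, 0, 0], [1, -0.32, 0.28, 0, 0], [1, -0.48, 0.42, 0, 0], [1, -0.58, 0.52, 0, 0], [1, -0.63, 0.557, 0, 0], [1, -0.63, 0.557, 0, 0]]

```text
clock: 8.28
tcp_pos: [0.4764, -0.2504, 0.1818]
orientation: [-3.134, -0.207, 0.008]
contact_force: [-0.3, -0.1, -1.4]
grip_width: 0.045
gripper_force: 41.6
```

```bash
python3 - <<'E'
from h import *
o=get_obs();f=grab("wrist");save(f,"w4");meas(f,"pan",.066);meas(f,"bridge",o["tcp_pos"][2]+.0116)
print("dots mid rel",(np.linalg.inv(tool(o))@np.append(ray(f,318.5,286,o["tcp_pos"][2]+.0116),1))[:3]*1000)
go(.5525,-.247,.15,7.7)
f=grab("top");save(f,"t4");meas(f,"pan",.066)
E
```

```text
pan 0.74 [232.   1. 427. 190.] rect [ 547.9 -247.7] [128.3 138. ] 7.5 ell [ 550.3 -247.3] [132.5 139. ]
bridge 0.84 [264. 186. 376. 354.] rect [ 478.3 -250.3] [85.5 46.4] 7.6 ell [ 478.1 -250.3] [ 52.  102.5]
dots mid rel [ -0.64915781   0.16450428 -11.59715733]
tcp [ 0.4809 -0.2457  0.1828] yaw 8.0 go [0.354 0.057 0.164] turn 0.003 t 8.4333 F [ 1.1  0.  -0.5] w 0.0447
pan 0.96 [389. 208. 444. 262.] rect [ 556.4 -238.5] [122.3 147.2] 30.6 ell [ 557.2 -239.3] [120.4 153.2]
```

View pics/w4.png

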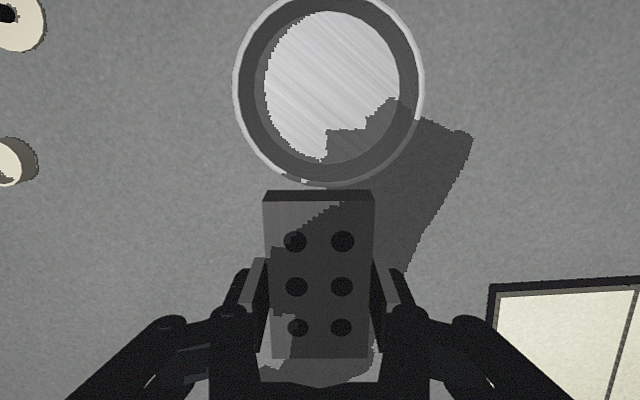

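The pan is at (328,90) and reads y = -247 again, and the bridge sits within 0.7 mm of the TCP. I'm moving over the pan and lowering it.

>>> play_rows:
  commands:
    - [[1, 0.12, 0.02, 0, 0], [1, 0.26, 0.04, 0, 0], [1, 0.354, 0.056, 0.1, 0], [1, 0.354, 0.056, 0.25, 0], [1, 0.354, 0.056, 0.35, 0], [1, 0.354, 0.056, 0.4, 0], [1, 0.354, 0.056, 0.4, 0], [1, 0.354, 0.056, 0.4, 0], [1, 0.354, 0.056, 0.4, 0]]

```text
clock: 9.28
tcp_pos: [0.5532, -0.2485, 0.1051]
orientation: [3.133, 0.217, 0.003]
contact_force: [0.1, 0.2, -1.0]
grip_width: 0.0448
gripper_force: 41.5
```

```bash
python3 - <<'E'
from h import *
grab("side");grab("side");go(.5525,-.247,.0088,7.7)
E
```

```text
tcp [ 0.5531 -0.2489  0.1054] yaw 7.91 go [-0.003 -0.01   0.483] turn 0.002 t 9.3833 F [-0.   0.  -1.2] w 0.0449
```

>>> play_rows:
  commands:
    - [[1, 0, -0.01, 0.1, 0], [1, 0, -0.01, 0.2, 0], [1, 0, -0.01, 0.3, 0], [1, 0, -0.01, 0.37, 0], [1, 0, -0.01, 0.41, 0], [1, 0, -0.01, 0.44, 0], [1, 0, -0.01, 0.45, 0], [1, 0, -0.01, 0.45, 0], [1, 0, -0.01, 0.45, 0]]

```text
clock: 10.13
tcp_pos: [0.5525, -0.2469, 0.0146]
orientation: [3.133, 0.217, 0.002]
contact_force: [0.2, -0.3, -1.9]
grip_width: 0.0448
gripper_force: 41.6
```

```bash
python3 - <<'E'
from h import *
go(.5525,-.247,.0088,7.7)
E
```

```text
tcp [ 0.5525 -0.2469  0.0146] yaw 7.91 go [-0.     0.001  0.029] turn 0.002 t 10.1333 F [ 0.2 -0.3 -1.9] w 0.0448
```

Lowering slowly until it touches.

>>> play_rows:
  commands:
    - [[1, 0, 0, 0.01, 0], [1, 0, 0, 0.015, 0], [1, 0, 0, 0.02, 0], [1, 0, 0, 0.025, 0], [1, 0, 0, 0.029, 0], [1, 0, 0, 0.029, 0]]

```text
clock: 10.63
tcp_pos: [0.5518, -0.2467, 0.0083]
orientation: [3.134, 0.217, -0.0]
contact_force: [-2.0, 0.8, 3.7]
grip_width: 0.0451
gripper_force: 42.0
```

>>> play_rows:
  commands:
    - [[0, 0, 0, 0, 0], [-0.2, 0, 0, 0, 0], [-0.4, 0, 0, 0, 0], [-0.4, 0, 0, 0, 0], [-0.4, 0, 0, 0, 0], [-0.4, 0, 0, 0, 0], [-0.4, 0, 0, -0.1, 0], [-0.4, 0, 0, -0.3, 0], [-0.4, 0, 0, -0.5, 0], [-0.4, 0, 0, -0.7, 0], [-0.4, 0, 0, -0.7, 0]]

```text
clock: 11.55
tcp_pos: [0.5566, -0.2481, 0.1563]
orientation: [3.129, 0.216, 0.019]
contact_force: [1.0, -0.7, 0.6]
grip_width: 0.0596
gripper_force: 0.0
```

>>> play_rows:
  commands:
    - [[-1, -0.2, -0.05, 0, 0], [-1, -0.35, -0.05, 0, 0], [-1, -0.35, -0.05, 0, 0], [-1, -0.35, -0.05, 0, 0], [-1, -0.35, -0.05, 0, 0]]

```text
clock: 11.97
tcp_pos: [0.4817, -0.2464, 0.1481]
orientation: [3.134, 0.217, 0.002]
contact_force: [0.5, 0.1, -0.8]
grip_width: 0.0854
gripper_force: 0.0
```

```bash
python3 - <<'E'
from h import *
f=grab("wrist");save(f,"w5");meas(f,"pan",.066);meas(f,"bridge",.02);meas(f,"dish",.018);go(.459,.042,.15,7.7)
E
```

```text
pan 0.74 [226.   0. 444. 214.] rect [ 547.3 -247.6] [129.2 138.4] 7.8 ell [ 550.3 -247.5] [132.8 139.3]
bridge 0.96 [300.  47. 365. 156.] rect [ 551.1 -247.1] [79.3 45.6] 8.3 ell [ 551.5 -247.2] [50.9 96.3]
dish 0.5 [  2. 160.  11. 195.] rect [455.7  10.7] [ 7.1 32.2] 80.9 ell [455.8  11.2] [ 7.6 34.3]
tcp [ 0.4822 -0.246   0.1478] yaw 7.97 go [ 0.085 -1.442 -0.011] turn 0.003 t 12.1667 F [ 0.1 -0.1  0.2] w 0.0855
```

View pics/w5.png

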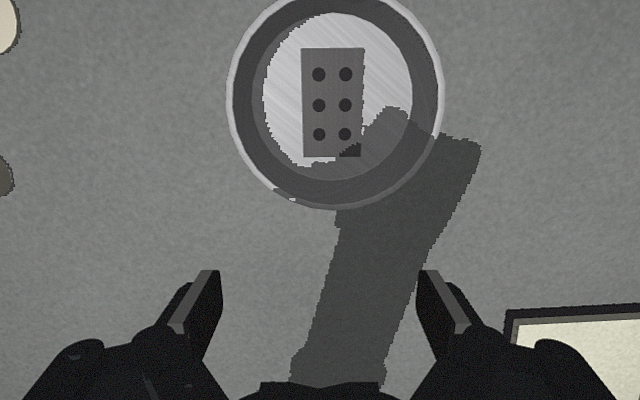

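The bridge stands in the pan at (333,102), centred to about 1 mm. Next is the dish.

>>> play_rows:
  commands:
    - [[-1, -0.005, -0.2, 0, 0], [-1, -0.005, -0.4, 0, 0], [-1, -0.005, -0.6, 0, 0], [-1, -0.005, -0.73, 0, 0], [-1, -0.005, -0.73, 0, 0]]

```text
clock: 12.58
tcp_pos: [0.46, -0.0954, 0.1479]
orientation: [-3.131, -0.231, 0.0]
contact_force: [-0.1, -0.3, 1.1]
grip_width: 0.0852
gripper_force: 0.0
```

>>> play_rows:
  commands:
    - [[-1, -0.005, -0.2, 0, 0], [-1, -0.005, -0.4, 0, 0], [-1, -0.005, -0.6, 0, 0], [-1, -0.005, -0.73, 0, 0], [-1, -0.005, -0.73, 0, 0], [-1, -0.005, -0.73, 0, 0]]

```text
clock: 13.08
tcp_pos: [0.4394, 0.0442, 0.148]
orientation: [-3.133, -0.223, -0.001]
contact_force: [0.0, -0.1, 1.7]
grip_width: 0.0854
gripper_force: 0.0
```

```bash
python3 - <<'E'
from h import *
f=grab("wrist");save(f,"w6");meas(f,"dish",.018);meas(f,"cover",.004);meas(f,"lid",.006);go(.4525,.042,.015,7.7)
c=max(cv2.findContours(viewer.trace(f,"dish")[0]["pixels"].astype(np.uint8),0,1)[0],key=cv2.contourArea)[:,0]
P=np.array([ray(f,u,v,.018)[:2]*1000 for u,v in c]);Q=np.array([ray(f,u,v,0)[:2]*1000 for u,v in c])
print(P.min(0),P.max(0),Q.min(0),Q.max(0))
E
```

```text
dish 0.86 [296. 149. 349. 199.] rect [453.6  43.6] [43.8 42. ] 8.1 ell [453.3  43.5] [41.7 44.4]
cover 0.88 [333.   0. 409.  53.] rect [567.9  22.9] [35.1 56.5] 8.1 ell [570.4  23.3] [37.6 60.4]
lid 0.88 [  0.   0. 173. 152.] rect [498.8 237.6] [111.  142.5] 8.1 ell [503.2 237.1] [116.6 145.3]
tcp [0.4392 0.0412 0.1478] yaw 7.77 go [0.066 0.005 0.664] turn 0.001 t 13.2833 F [-0.1 -0.6 -0.1] w 0.0853
[431.08256124  22.06078398] [475.91659988  64.46735631] [425.03283573  19.83894022] [472.82920899  65.04745635]
```

View pics/w6.png

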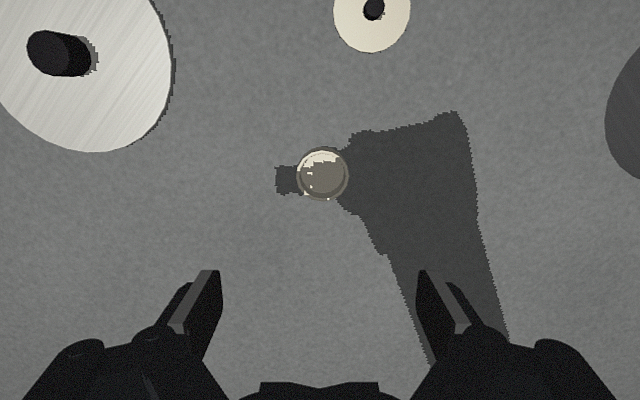

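The dish is at (322,174), measuring 44×42 mm. I'm descending on it.

>>> play_rows:
  commands:
    - [[-1, 0.072, 0, 0.05, 0], [-1, 0.072, 0, 0.2, 0], [-1, 0.072, 0, 0.35, 0], [-1, 0.072, 0, 0.5, 0], [-1, 0.072, 0, 0.55, 0], [-1, 0.072, 0, 0.6, 0], [-1, 0.072, 0, 0.6, 0], [-1, 0.072, 0, 0.6, 0]]

```text
clock: 14.0
tcp_pos: [0.4537, 0.0444, 0.0285]
orientation: [3.134, 0.216, 0.001]
contact_force: [0.1, 0.3, 0.5]
grip_width: 0.0855
gripper_force: 0.0
```

```bash
python3 - <<'E'
from h import *
go(.4534,.0434,.005,7.7)
E
```

```text
tcp [0.4537 0.0444 0.0285] yaw 7.88 go [-0.002  0.005  0.117] turn 0.002 t 14.0 F [0.1 0.3 0.5] w 0.0855
```

>>> play_rows:
  commands:
    - [[-1, 0, 0.005, 0.04, 0], [-1, 0, 0.005, 0.08, 0], [-0.6, 0, 0.005, 0.117, 0], [-0.4, 0, 0.005, 0.117, 0], [-0.2, 0, 0.005, 0.117, 0], [1, 0, 0.005, 0.117, 0], [1, 0, 0.005, 0.117, 0], [1, 0, 0.005, 0.117, 0], [1, 0, 0.005, 0.117, 0], [1, 0, 0.005, 0.117, 0], [1, 0, 0.005, 0.117, 0], [1, 0, 0.005, 0.117, 0]]
  grip_force: 30

```text
clock: 15.0
tcp_pos: [0.4533, 0.0436, 0.0048]
orientation: [3.134, 0.217, 0.0]
contact_force: [-1.7, 0.3, 6.4]
grip_width: 0.0427
gripper_force: 30.6
```

>>> play_rows:
  commands:
    - [[1, 0, 0, -0.05, 0], [1, 0, 0, -0.15, 0], [1, 0, 0, -0.3, 0], [1, 0, 0, -0.45, 0], [1, 0, 0, -0.6, 0], [1, 0, 0, -0.7, 0], [1, 0, 0, -0.7, 0], [1, 0, 0, -0.7, 0]]

```text
clock: 15.67
tcp_pos: [0.4542, 0.0436, 0.1459]
orientation: [3.134, 0.216, 0.005]
contact_force: [0.2, -0.3, -1.7]
grip_width: 0.0426
gripper_force: 30.8
```

```bash
python3 - <<'E'
from h import *
o=get_obs();f=grab("wrist");save(f,"w7");meas(f,"dish",o["tcp_pos"][2]+.013);go(.5514,-.2471,.15,7.7)
E
```

```text
dish 0.86 [268. 228. 367. 328.] rect [456.6  43.7] [49.9 42.6] 7.8 ell [456.   43.8] [42.6 50.7]
tcp [0.4526 0.0433 0.1439] yaw 7.9 go [ 0.289  1.506 -0.031] turn 0.002 t 15.7667 F [ 0.3 -0.1 -0. ] w 0.0429
```

View pics/w7.png

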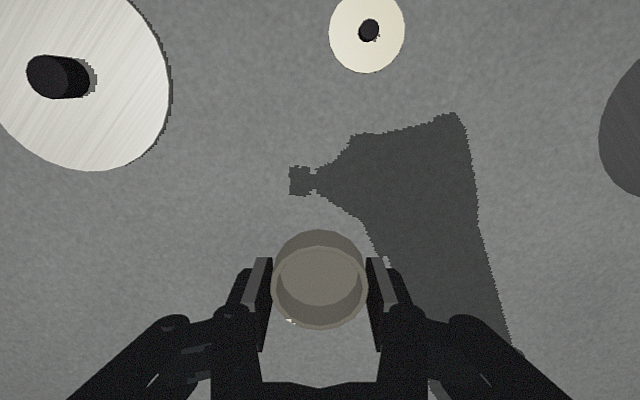

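The dish is held upright, with its centre at about (319,285). I'm carrying it to the pan.

>>> play_rows:
  commands:
    - [[1, 0.02, 0.1, 0, 0], [1, 0.05, 0.25, 0, 0], [1, 0.08, 0.4, 0, 0], [1, 0.11, 0.55, 0, 0], [1, 0.13, 0.68, 0, 0], [1, 0.143, 0.75, 0, 0]]

```text
clock: 16.27
tcp_pos: [0.5017, -0.1046, 0.1428]
orientation: [3.134, 0.211, -0.005]
contact_force: [-0.5, -0.2, -0.2]
grip_width: 0.0432
gripper_force: 30.8
```

>>> play_rows:
  commands:
    - [[1, 0.03, 0.15, 0, 0], [1, 0.06, 0.3, 0, 0], [1, 0.09, 0.45, 0, 0], [1, 0.11, 0.6, 0, 0], [1, 0.13, 0.7, 0, 0], [1, 0.143, 0.755, 0, 0], [1, 0.143, 0.755, 0.1, 0], [1, 0.143, 0.755, 0.2, 0], [1, 0.143, 0.755, 0.3, 0], [1, 0.143, 0.755, 0.3, 0], [1, 0.143, 0.755, 0.3, 0], [1, 0.143, 0.755, 0.3, 0]]

```text
clock: 17.27
tcp_pos: [0.5517, -0.246, 0.0848]
orientation: [-3.134, -0.218, -0.0]
contact_force: [1.0, 0.0, -0.6]
grip_width: 0.043
gripper_force: 30.8
```

```bash
python3 - <<'E'
from h import *
go(.5505,-.2471,.0248,7.9)
E
```

```text
tcp [ 0.5517 -0.246   0.0848] yaw 7.97 go [-0.007  0.005  0.3  ] turn 0.001 t 17.2667 F [ 1.   0.  -0.6] w 0.043
```

>>> play_rows:
  commands:
    - [[1, -0.005, 0.005, 0.06, 0], [1, -0.005, 0.005, 0.13, 0], [1, -0.005, 0.005, 0.19, 0], [1, -0.005, 0.005, 0.23, 0], [1, -0.005, 0.005, 0.26, 0], [1, -0.005, 0.005, 0.27, 0], [1, -0.005, 0.005, 0.28, 0], [1, -0.005, 0.005, 0.28, 0], [1, -0.005, 0.005, 0.28, 0]]

```text
clock: 18.02
tcp_pos: [0.5509, -0.2479, 0.0289]
orientation: [3.134, 0.217, 0.001]
contact_force: [-0.2, 0.4, -0.3]
grip_width: 0.0427
gripper_force: 30.8
```

```bash
python3 - <<'E'
from h import *
go(.5505,-.2471,.0248,7.9)
E
```

```text
tcp [ 0.5509 -0.2479  0.0289] yaw 7.91 go [-0.001 -0.004  0.02 ] turn 0.0 t 18.0167 F [-0.2  0.4 -0.3] w 0.0427
```

>>> play_rows:
  commands:
    - [[1, 0, -0.004, 0.007, 0], [1, 0, -0.004, 0.013, 0], [1, 0, -0.004, 0.018, 0], [1, 0, -0.004, 0.022, 0], [1, 0, -0.004, 0.022, 0], [1, 0, -0.004, 0.022, 0]]

```text
clock: 18.52
tcp_pos: [0.5506, -0.247, 0.0248]
orientation: [3.134, 0.217, 0.0]
contact_force: [-1.4, 1.4, 6.0]
grip_width: 0.0429
gripper_force: 31.3
```

>>> play_rows:
  commands:
    - [[0, 0, 0, 0, 0], [-0.2, 0, 0, 0, 0], [-0.4, 0, 0, 0, 0], [-0.4, 0, 0, 0, 0], [-0.4, 0, 0, 0, 0], [-0.4, 0, 0, 0, 0], [-0.4, 0, 0, -0.1, 0], [-0.4, 0, 0, -0.25, 0], [-0.4, 0, 0, -0.4, 0], [-0.4, 0, 0, -0.6, 0], [-0.4, 0, 0, -0.6, 0]]

```text
clock: 19.43
tcp_pos: [0.5548, -0.2484, 0.1517]
orientation: [3.129, 0.216, 0.017]
contact_force: [1.1, -1.6, 0.7]
grip_width: 0.0599
gripper_force: 0.0
```

>>> play_rows:
  commands:
    - [[-0.4, -0.2, -0.05, 0, 0], [-0.4, -0.35, -0.05, 0, 0], [-0.4, -0.35, -0.05, 0, 0], [-0.4, -0.35, -0.05, 0, 0], [-0.4, -0.35, -0.05, 0, 0]]

```text
clock: 19.85
tcp_pos: [0.4804, -0.2469, 0.1444]
orientation: [3.134, 0.216, 0.002]
contact_force: [0.2, 0.6, 1.2]
grip_width: 0.0597
gripper_force: 0.0
```

```bash
python3 - <<'E'
from h import *
f=grab("wrist");save(f,"w8");meas(f,"bridge",.02);meas(f,"dish",.038);go(.53,.025,.15,7.9)
E
```

```text
bridge 0.75 [302.  42. 366. 153.] rect [ 573.9 -243.5] [34.  46.4] 10.5 ell [ 574.8 -243.5] [38.9 51.4]
dish 0.72 [302.  75. 363. 137.] rect [ 549.2 -247.5] [42.7 42.9] 7.8 ell [ 549.  -247.4] [42.6 42.8]
tcp [ 0.481  -0.2464  0.1441] yaw 7.96 go [ 0.431 -1.31  -0.029] turn 0.001 t 20.0 F [ 0.5 -0.4 -0.8] w 0.0597
```

View pics/w8.png

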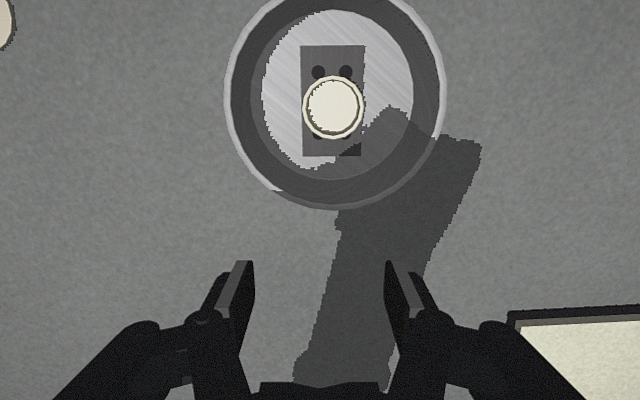

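The dish stands upright on the bridge at (333,107), within about 2 mm of centre. Next is the cover.

>>> play_rows:
  commands:
    - [[-0.4, 0.07, -0.2, 0, 0], [-0.4, 0.14, -0.4, 0, 0], [-0.4, 0.215, -0.655, 0, 0], [-0.4, 0.215, -0.655, 0, 0], [-0.4, 0.215, -0.655, 0, 0]]

```text
clock: 20.42
tcp_pos: [0.506, -0.1053, 0.1443]
orientation: [-3.131, -0.23, -0.002]
contact_force: [0.5, 0.5, 0.2]
grip_width: 0.0598
gripper_force: 0.0
```

>>> play_rows:
  commands:
    - [[-0.4, 0.07, -0.2, 0, 0], [-0.4, 0.14, -0.4, 0, 0], [-0.4, 0.215, -0.655, 0, 0], [-0.4, 0.215, -0.655, 0, 0], [-0.4, 0.215, -0.655, 0, 0], [-0.4, 0.215, -0.655, 0, 0]]

```text
clock: 20.92
tcp_pos: [0.5293, 0.0245, 0.1438]
orientation: [3.134, 0.219, -0.0]
contact_force: [0.3, -1.1, 0.4]
grip_width: 0.06
gripper_force: 0.0
```

```bash
python3 - <<'E'
from h import *
f=grab("wrist");save(f,"w9");meas(f,"cover",.004);meas(f,"lid",.006)
go(.5797,.0248,.007,7.9)
E
```

```text
cover 0.86 [292.  94. 360. 162.] rect [579.   24.4] [56.8 56.2] 72.6 ell [579.1  24.4] [56.4 56.4]
lid 0.67 [  0.  70. 146. 247.] rect [514.3 229.3] [119.5 149.8] 80.9 ell [515.5 235.1] [126.7 154.9]
tcp [0.5288 0.0223 0.1438] yaw 7.73 go [0.254 0.021 0.684] turn -0.002 t 21.0667 F [ 0.2 -0.5  0.3] w 0.0599
```

>>> play_rows:
  commands:
    - [[0.2, 0.15, 0.022, 0, 0], [0.2, 0.252, 0.022, 0.1, 0], [0.2, 0.252, 0.022, 0.25, 0], [0.2, 0.252, 0.022, 0.4, 0], [0.2, 0.252, 0.022, 0.5, 0], [0.2, 0.252, 0.022, 0.55, 0], [0.2, 0.252, 0.022, 0.55, 0], [0.2, 0.252, 0.022, 0.55, 0], [0.2, 0.252, 0.022, 0.55, 0]]

```text
clock: 21.82
tcp_pos: [0.5805, 0.0268, 0.0356]
orientation: [3.134, 0.215, 0.004]
contact_force: [0.5, 0.7, -0.3]
grip_width: 0.034
gripper_force: 0.0
```

```bash
python3 - <<'E'
from h import *
go(.5793,.0245,.0075,7.9)
E
```

```text
tcp [0.5805 0.0268 0.0356] yaw 7.86 go [-0.008  0.01   0.14 ] turn -0.0 t 21.8167 F [ 0.5  0.7 -0.3] w 0.034
```

>>> play_rows:
  commands:
    - [[0.2, -0.006, 0.01, 0.05, 0], [0.2, -0.006, 0.01, 0.09, 0], [0.2, -0.006, 0.01, 0.12, 0], [0.2, -0.006, 0.01, 0.135, 0], [0.2, -0.006, 0.01, 0.135, 0], [0.2, -0.006, 0.01, 0.135, 0]]

```text
clock: 22.32
tcp_pos: [0.5783, 0.0252, 0.0069]
orientation: [-3.134, -0.217, 0.001]
contact_force: [-0.4, 0.8, 0.1]
grip_width: 0.034
gripper_force: 0.0
```

>>> play_rows:
  commands:
    - [[0.4, 0, 0, 0, 0], [0.55, 0, 0, 0, 0], [1, 0, 0, 0, 0], [1, 0, 0, 0, 0], [1, 0, 0, 0, 0], [1, 0, 0, 0, 0], [1, 0, 0, 0, 0], [1, 0, 0, 0, 0]]

```text
clock: 22.98
tcp_pos: [0.5787, 0.0251, 0.0075]
orientation: [-3.134, -0.217, -0.001]
contact_force: [-0.5, 0.8, 4.4]
grip_width: 0.0123
gripper_force: 29.5
```

>>> play_rows:
  commands:
    - [[1, 0, 0, -0.05, 0], [1, 0, 0, -0.15, 0], [1, 0, 0, -0.3, 0], [1, 0, 0, -0.45, 0], [1, 0, 0, -0.6, 0], [1, 0, 0, -0.65, 0], [1, 0, 0, -0.65, 0], [1, 0, 0, -0.65, 0]]

```text
clock: 23.65
tcp_pos: [0.5782, 0.0248, 0.137]
orientation: [3.134, 0.216, 0.0]
contact_force: [-1.1, 0.4, 0.0]
grip_width: 0.012
gripper_force: 29.2
```

```bash
python3 - <<'E'
from h import *
o=get_obs();f=grab("wrist");save(f,"w10");meas(f,"cover",o["tcp_pos"][2]-.0035);go(.5495,-.2473,.14,7.9)
E
```

```text
cover 0.66 [260. 208. 378. 315.] rect [580.4  25.3] [55.  56.3] 46.6 ell [581.5  25. ] [52.7 54.8]
tcp [0.5771 0.0247 0.1354] yaw 7.91 go [-0.324  1.328 -0.022] turn 0.0 t 23.75 F [ 0.1 -0.3 -1.4] w 0.0125
```

View pics/w10.png

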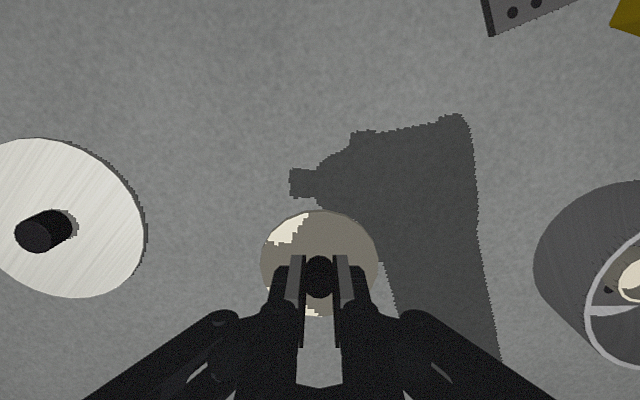

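The cover hangs level by its knob, with the disc at (319,262). I'm carrying it to the pan.

>>> play_rows:
  commands:
    - [[1, -0.03, 0.1, 0, 0], [1, -0.06, 0.25, 0, 0], [1, -0.1, 0.4, 0, 0], [1, -0.13, 0.55, 0, 0], [1, -0.164, 0.664, 0, 0]]

```text
clock: 24.17
tcp_pos: [0.5627, -0.1138, 0.135]
orientation: [3.134, 0.214, -0.006]
contact_force: [-0.4, -0.2, -0.1]
grip_width: 0.0123
gripper_force: 29.3
```

>>> play_rows:
  commands:
    - [[1, -0.03, 0.15, 0, 0], [1, -0.07, 0.3, 0, 0], [1, -0.11, 0.45, 0, 0], [1, -0.14, 0.57, 0, 0], [1, -0.164, 0.64, 0, 0], [1, -0.164, 0.664, 0, 0], [1, -0.164, 0.664, 0.1, 0], [1, -0.164, 0.664, 0.2, 0], [1, -0.164, 0.664, 0.25, 0], [1, -0.164, 0.664, 0.25, 0], [1, -0.164, 0.664, 0.25, 0], [1, -0.164, 0.664, 0.25, 0]]

```text
clock: 25.17
tcp_pos: [0.5507, -0.2465, 0.0877]
orientation: [3.134, 0.218, 0.001]
contact_force: [0.1, -0.1, -1.0]
grip_width: 0.0125
gripper_force: 29.3
```

```bash
python3 - <<'E'
from h import *
go(.5485,-.2473,.0455,7.9)
E
```

```text
tcp [ 0.5507 -0.2465  0.0877] yaw 7.96 go [-0.012  0.002  0.211] turn 0.001 t 25.1667 F [ 0.1 -0.1 -1. ] w 0.0125
```

>>> play_rows:
  commands:
    - [[1, -0.01, 0.002, 0.05, 0], [1, -0.01, 0.002, 0.1, 0], [1, -0.01, 0.002, 0.14, 0], [1, -0.01, 0.002, 0.17, 0], [1, -0.01, 0.002, 0.18, 0], [1, -0.01, 0.002, 0.18, 0], [1, -0.01, 0.002, 0.18, 0]]

```text
clock: 25.75
tcp_pos: [0.5482, -0.2477, 0.051]
orientation: [-3.134, -0.217, 0.0]
contact_force: [1.1, -0.4, 0.6]
grip_width: 0.0125
gripper_force: 29.3
```

```bash
python3 - <<'E'
from h import *
grab("side");go(.5485,-.2473,.0455,7.9)
E
```

```text
tcp [ 0.5484 -0.2478  0.0513] yaw 7.91 go [ 0.001 -0.002  0.029] turn 0.0 t 25.8 F [-0.3 -0.4 -0.4] w 0.0121
```

>>> play_rows:
  commands:
    - [[1, 0, -0.002, 0.01, 0], [1, 0, -0.002, 0.016, 0], [1, 0, -0.002, 0.022, 0], [1, 0, -0.002, 0.027, 0], [1, 0, -0.002, 0.029, 0], [1, 0, -0.002, 0.029, 0]]

```text
clock: 26.3
tcp_pos: [0.5481, -0.2473, 0.0455]
orientation: [3.134, 0.217, 0.0]
contact_force: [-0.5, 0.3, 2.8]
grip_width: 0.0123
gripper_force: 29.5
```

>>> play_rows:
  commands:
    - [[0.6, 0, 0, 0.002, 0], [0.4, 0, 0, 0.002, 0], [0.2, 0, 0, 0.002, 0], [0.2, 0, 0, 0.002, 0], [0.2, 0, 0, 0.002, 0], [0.2, 0, 0, 0.002, 0], [0.2, 0, 0, -0.05, 0], [0.2, 0, 0, -0.15, 0], [0.2, 0, 0, -0.3, 0], [0.2, 0, 0, -0.5, 0], [0.2, 0, 0, -0.55, 0], [0.2, 0, 0, -0.55, 0]]

```text
clock: 27.3
tcp_pos: [0.5508, -0.2482, 0.1603]
orientation: [3.131, 0.216, 0.012]
contact_force: [0.0, 1.1, 0.9]
grip_width: 0.0338
gripper_force: 0.0
```

>>> play_rows:
  commands:
    - [[-0.4, -0.2, -0.05, 0, 0], [-0.4, -0.35, -0.05, 0, 0], [-0.4, -0.35, -0.05, 0, 0], [-0.4, -0.35, -0.05, 0, 0], [-0.4, -0.35, -0.05, 0, 0]]

```text
clock: 27.72
tcp_pos: [0.4777, -0.247, 0.1553]
orientation: [3.134, 0.217, 0.001]
contact_force: [0.8, 0.4, -0.1]
grip_width: 0.06
gripper_force: 0.0
```

```bash
python3 - <<'E'
from h import *
f=grab("wrist");save(f,"w11");meas(f,"cover",.042);meas(f,"bridge",.02);go(.47,.244,.19,7.9)
E
```

```text
cover 0.77 [295.  62. 372. 142.] rect [ 548.3 -247.7] [56.  55.8] 7.8 ell [ 548.4 -247.7] [55.6 56.2]
bridge 0.59 [303.  42. 366. 150.] rect [ 579.2 -243.1] [22.9 46.8] 9.1 ell [ 580.5 -242. ] [24.1 54.1]
tcp [ 0.4784 -0.2467  0.1552] yaw 7.97 go [ 0.298 -2.436 -0.173] turn 0.001 t 27.8667 F [-0.3  0.3 -0.3] w 0.0595
```

View pics/w11.png

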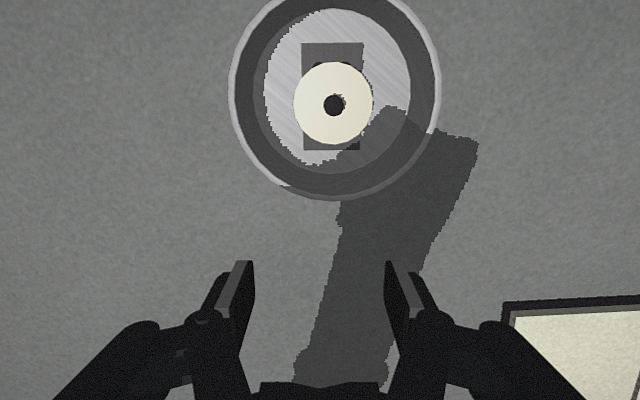

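The cover lies flat on the dish at (333,103), within 1 mm of the dish centre. Next is the lid.

>>> play_rows:
  commands:
    - [[-0.4, 0.1, -0.812, -0.058, 0], [-0.4, 0.1, -0.812, -0.058, 0], [-0.4, 0.1, -0.812, -0.058, 0], [-0.4, 0.1, -0.812, -0.058, 0]]

```text
clock: 28.2
tcp_pos: [0.4753, -0.0809, 0.1671]
orientation: [-3.134, -0.218, -0.001]
contact_force: [0.7, -0.3, 0.2]
grip_width: 0.0599
gripper_force: 0.0
```

>>> play_rows:
  commands:
    - [[-0.4, 0.1, -0.812, -0.058, 0], [-0.4, 0.1, -0.812, -0.058, 0], [-0.4, 0.1, -0.812, -0.058, 0], [-0.4, 0.1, -0.812, -0.058, 0]]

```text
clock: 28.53
tcp_pos: [0.4724, 0.0833, 0.1789]
orientation: [-3.133, -0.219, -0.001]
contact_force: [1.0, -0.1, -0.6]
grip_width: 0.0598
gripper_force: 0.0
```

>>> play_rows:
  commands:
    - [[-0.4, 0.1, -0.812, -0.058, 0], [-0.4, 0.1, -0.812, -0.058, 0], [-0.4, 0.1, -0.812, -0.058, 0], [-0.4, 0.1, -0.812, -0.058, 0], [-0.4, 0.1, -0.812, -0.058, 0], [-0.4, 0.1, -0.812, -0.058, 0]]

```text
clock: 29.03
tcp_pos: [0.4692, 0.2476, 0.1902]
orientation: [-3.131, -0.226, -0.0]
contact_force: [0.3, -0.2, -1.1]
grip_width: 0.0597
gripper_force: 0.0
```

```bash
python3 - <<'E'
from h import *
f=grab("wrist");save(f,"w12");meas(f,"lid",.006);o=get_obs();print(o["joints"].round(2))
go(.517,.245,.05,7.9)
E
```

```text
lid 0.94 [246.  38. 406. 203.] rect [515.8 245.9] [148.8 148.4] 87.9 ell [515.8 246.1] [148.3 148.6]
[-0.16  0.33 -0.52  1.92  0.2   0.94 -2.21]
tcp [0.4698 0.2434 0.1896] yaw 7.92 go [0.235 0.024 0.698] turn 0.0 t 29.1333 F [-0.7 -1.   0.7] w 0.0595
```

View pics/w12.png

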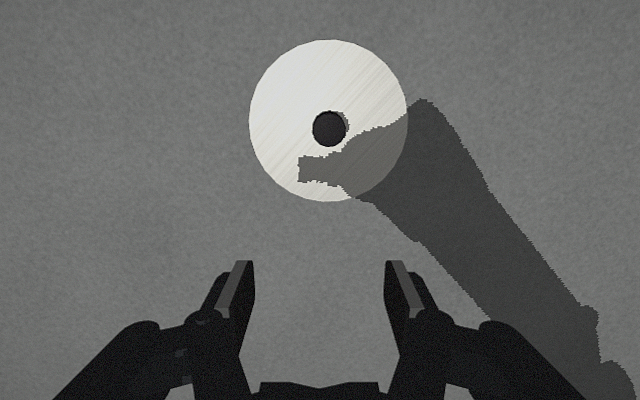

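The lid is at (327,121), 148.5 mm across, with its knob at (329,129). I'm descending on it.

>>> play_rows:
  commands:
    - [[-0.4, 0.15, 0.015, 0.05, 0], [-0.4, 0.23, 0.019, 0.2, 0], [-0.4, 0.23, 0.019, 0.4, 0], [-0.4, 0.23, 0.019, 0.6, 0], [-0.4, 0.23, 0.019, 0.7, 0], [-0.4, 0.23, 0.019, 0.7, 0], [-0.4, 0.23, 0.019, 0.7, 0], [-0.4, 0.23, 0.019, 0.7, 0]]

```text
clock: 29.8
tcp_pos: [0.517, 0.2461, 0.0516]
orientation: [-3.134, -0.215, -0.003]
contact_force: [-0.3, 0.9, 0.1]
grip_width: 0.06
gripper_force: 0.0
```

```bash
python3 - <<'E'
from h import *
go(.5158,.246,.011,7.9)
E
```

```text
tcp [0.517  0.2461 0.0516] yaw 7.84 go [-0.007 -0.     0.203] turn -0.001 t 29.8 F [-0.3  0.9  0.1] w 0.06
```

>>> play_rows:
  commands:
    - [[-0.3, -0.007, 0, 0.05, 0], [-0.3, -0.007, 0, 0.1, 0], [-0.2, -0.007, 0, 0.15, 0], [-0.2, -0.007, 0, 0.18, 0], [-0.2, -0.007, 0, 0.2, 0], [-0.2, -0.007, 0, 0.2, 0], [-0.2, -0.007, 0, 0.2, 0], [-0.2, -0.007, 0, 0.2, 0]]

```text
clock: 30.47
tcp_pos: [0.5146, 0.2464, 0.0103]
orientation: [-3.134, -0.217, -0.001]
contact_force: [-0.3, -0.2, -0.1]
grip_width: 0.0514
gripper_force: 0.0
```

>>> play_rows:
  commands:
    - [[0.1, 0, 0, 0, 0], [0.2, 0, 0, 0, 0], [1, 0, 0, 0, 0], [1, 0, 0, 0, 0], [1, 0, 0, 0, 0], [1, 0, 0, 0, 0], [1, 0, 0, 0, 0], [1, 0, 0, 0, 0]]
  grip_force: 70

```text
clock: 31.13
tcp_pos: [0.5147, 0.2462, 0.0108]
orientation: [3.134, 0.217, 0.001]
contact_force: [-1.4, -1.5, 5.4]
grip_width: 0.028
gripper_force: 68.6
```

>>> play_rows:
  commands:
    - [[1, 0, 0, -0.05, 0], [1, 0, 0, -0.15, 0], [1, 0, 0, -0.3, 0], [1, 0, 0, -0.45, 0], [1, 0, 0, -0.6, 0], [1, 0, 0, -0.7, 0], [1, 0, 0, -0.7, 0], [1, 0, 0, -0.7, 0], [1, 0, 0, -0.7, 0]]

```text
clock: 31.88
tcp_pos: [0.5134, 0.2453, 0.1488]
orientation: [3.133, 0.216, -0.003]
contact_force: [-0.1, -0.9, -3.6]
grip_width: 0.0276
gripper_force: 69.6
```

```bash
python3 - <<'E'
from h import *
o=get_obs();f=grab("wrist");save(f,"w13");meas(f,"lid",o["tcp_pos"][2]-.005);go(.5515,-.2472,.15,7.9);print(o["moment"])
c=max(cv2.findContours(viewer.trace(f,"lid")[0]["pixels"].astype(np.uint8),0,1)[0],key=cv2.contourArea)[:,0]
from scipy.optimize import least_squares
P=np.array([ray(f,u,v,o["tcp_pos"][2]-.005) for u,v in c])*1000
L=(P-o["tcp_pos"]*1000)@tool(o)[:3,:3]
K=L[L[:,0]>5];K=K[np.hypot(K[:,0],K[:,1])>60]
for R0 in(75,74.3):
  s=least_squares(lambda p:np.hypot(K[:,0]-p[0],K[:,1]-p[1])-R0,[0,0],loss="soft_l1");print("offset tool",s.x,len(K),np.abs(s.fun).mean())
E
```

```text
lid 0.98 [161. 103. 475. 384.] rect [518.4 246.4] [141.2 144. ] 50.5 ell [522.2 246.3] [139.  140.2]
tcp [0.5132 0.2453 0.1483] yaw 7.92 go [-0.149  2.465 -0.005] turn 0.0 t 31.9833 F [-0.9  0.5 -3.7] w 0.0277
[-0.01864166  0.0411247  -0.01837766]
offset tool [0.16565742 0.23531622] 441 0.4624709960684795
offset tool [1.02496119 0.23003073] 441 0.2750625163341244
```

View pics/w13.png

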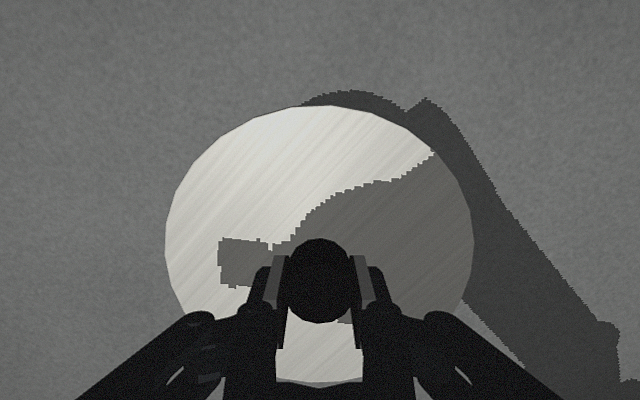

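The lid is level in the grip, its disc at about (319,240), offset +1 mm. I'm carrying it to the pan.

>>> play_rows:
  commands:
    - [[1, -0.01, 0.06, 0, 0], [1, -0.01, 0.18, 0, 0], [1, -0.02, 0.32, 0, 0], [1, -0.03, 0.48, 0, 0], [1, -0.04, 0.64, 0, 0], [1, -0.05, 0.8, 0, 0]]

```text
clock: 32.53
tcp_pos: [0.5258, 0.0838, 0.1494]
orientation: [3.134, 0.217, -0.002]
contact_force: [1.7, 0.5, -3.6]
grip_width: 0.0278
gripper_force: 69.6
```

>>> play_rows:
  commands:
    - [[1, -0.01, 0.18, 0, 0], [1, -0.02, 0.34, 0, 0], [1, -0.03, 0.5, 0, 0], [1, -0.04, 0.66, 0, 0], [1, -0.05, 0.82, 0, 0]]

```text
clock: 32.95
tcp_pos: [0.5381, -0.08, 0.1495]
orientation: [3.134, 0.216, -0.002]
contact_force: [0.5, 0.2, -3.9]
grip_width: 0.0275
gripper_force: 69.6
```

>>> play_rows:
  commands:
    - [[1, -0.01, 0.16, 0, 0], [1, -0.02, 0.32, 0, 0], [1, -0.03, 0.48, 0, 0], [1, -0.04, 0.62, 0, 0], [1, -0.05, 0.73, 0, 0], [1, -0.05, 0.8, 0, 0], [1, -0.05, 0.844, 0, 0], [1, -0.05, 0.844, 0.1, 0], [1, -0.05, 0.844, 0.15, 0], [1, -0.05, 0.844, 0.15, 0], [1, -0.05, 0.844, 0.15, 0], [1, -0.05, 0.844, 0.15, 0]]

```text
clock: 33.95
tcp_pos: [0.553, -0.245, 0.1205]
orientation: [-3.134, -0.219, -0.001]
contact_force: [0.6, -0.9, -4.6]
grip_width: 0.0276
gripper_force: 69.6
```

```bash
python3 - <<'E'
from h import *
go(.5513,-.247,.0768,7.9)
E
```

```text
tcp [ 0.553  -0.245   0.1205] yaw 8.01 go [-0.01   0.009  0.218] turn 0.001 t 33.95 F [ 0.6 -0.9 -4.6] w 0.0276
```

>>> play_rows:
  commands:
    - [[1, -0.008, 0.008, 0.04, 0], [1, -0.008, 0.008, 0.09, 0], [1, -0.008, 0.008, 0.13, 0], [1, -0.008, 0.008, 0.16, 0], [1, -0.008, 0.008, 0.18, 0], [1, -0.008, 0.008, 0.18, 0], [1, -0.008, 0.008, 0.18, 0], [1, -0.008, 0.008, 0.18, 0]]

```text
clock: 34.62
tcp_pos: [0.5515, -0.2479, 0.0844]
orientation: [3.134, 0.217, 0.001]
contact_force: [-0.8, -0.5, -3.1]
grip_width: 0.0279
gripper_force: 69.6
```

```bash
python3 - <<'E'
from h import *
go(.5513,-.247,.0768,7.9)
E
```

```text
tcp [ 0.5515 -0.2479  0.0844] yaw 7.92 go [-0.    -0.005  0.038] turn 0.0 t 34.6167 F [-0.8 -0.5 -3.1] w 0.0279
```

>>> play_rows:
  commands:
    - [[1, 0, -0.004, 0.01, 0], [1, 0, -0.004, 0.018, 0], [1, 0, -0.004, 0.025, 0], [1, 0, -0.004, 0.03, 0], [1, 0, -0.004, 0.034, 0], [1, 0, -0.004, 0.037, 0], [1, 0, -0.004, 0.037, 0], [1, 0, -0.004, 0.037, 0]]

```text
clock: 35.28
tcp_pos: [0.551, -0.2471, 0.0769]
orientation: [3.134, 0.217, -0.0]
contact_force: [-1.5, 0.5, -0.5]
grip_width: 0.0278
gripper_force: 70.0
```

Contact has begun: the load has dropped by 3 N. I'm going 0.4 mm lower and then releasing.

>>> play_rows:
  commands:
    - [[1, 0, 0, 0.003, 0], [1, 0, 0, 0.003, 0], [0.3, 0, 0, 0.003, 0], [0.1, 0, 0, 0.003, 0], [-0.2, 0, 0, 0.003, 0], [-0.2, 0, 0, 0.003, 0], [-0.2, 0, 0, 0.003, 0], [-0.2, 0, 0, -0.05, 0], [-0.2, 0, 0, -0.15, 0], [-0.2, 0, 0, -0.3, 0], [-0.2, 0, 0, -0.5, 0], [-0.2, 0, 0, -0.5, 0]]

```text
clock: 36.28
tcp_pos: [0.5556, -0.2482, 0.1851]
orientation: [3.129, 0.216, 0.018]
contact_force: [1.4, -0.2, 0.4]
grip_width: 0.0509
gripper_force: 0.0
```

>>> play_rows:
  commands:
    - [[-0.2, -0.2, -0.05, -0.1, 0], [-0.2, -0.5, -0.05, -0.1, 0], [-0.2, -0.5, -0.05, -0.1, 0], [-0.2, -0.5, -0.05, -0.1, 0], [-0.2, -0.5, -0.05, -0.1, 0], [-0.2, -0.5, -0.05, -0.1, 0]]

```text
clock: 36.78
tcp_pos: [0.4516, -0.251, 0.1976]
orientation: [3.133, 0.217, 0.003]
contact_force: [0.7, -0.3, 0.1]
grip_width: 0.051
gripper_force: 0.0
```

```bash
python3 - <<'E'
from h import *
go(.5,-.2,.2)
f=grab("wrist");save(f,"w14");meas(f,"lid",.072,2);g=grab("side");save(g,"s14");meas(g,"lid",.072,2)
g=grab("top");meas(g,"lid",.072,2)
a=cv2.imread("pics/w14.png");b=cv2.imread("pics/s14.png");cv2.imwrite("pics/c14.png",cv2.resize(np.vstack([a[:300],b[100:400]]),None,fx=1,fy=1))
E
```

```text
tcp [ 0.4516 -0.251   0.1976] yaw 7.93 go [ 0.275 -0.219 -0.012] turn None t 36.7833 F [ 0.7 -0.3  0.1] w 0.051
lid 0.62 [229.   0. 435. 163.] rect [ 534.7 -249.9] [111.8 149.5] 7.9 ell [ 540.5 -248.8] [119.2 156.9]
lid 0.72 [308. 252. 402. 329.] rect [ 551.6 -249.5] [152.  144.9] 24.3 ell [ 551.9 -248.2] [145.  151.5]
lid 0.67 [390. 205. 453. 268.] rect [ 551.5 -248.4] [147.  149.6] 0.5 ell [ 552.2 -247.1] [147.1 148.9]
lid 0.6 [244. 140. 280. 169.] rect [756.6 150. ] [87.  81.1] 45.6 ell [756.5 150.4] [80.9 87.1]
```

View pics/c14.png

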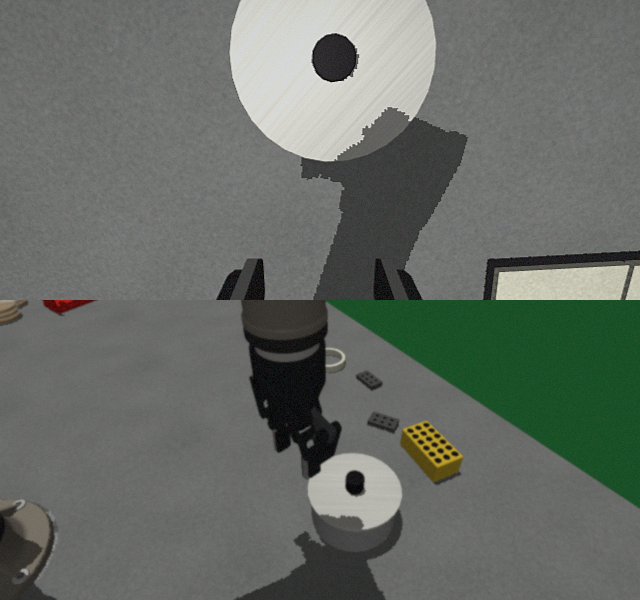

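The wrist view (disc at (333,57)) and the side view (disc at (354,490)) show the lid lying flat and covering the pan all round. It measures (552,-247.5) mm against the pan's (552.4,-247.1). I'm handing the job in.

```bash
python3 -c "
from bench import r
print(r.hand_in())"
```

```text
the job is handed in; nothing more can be done
None
```

The moist chamber is set up in the order asked and handed in at about 37 s: bridge, dish and cover each within about 2 mm of the piece beneath, the lid flat and closing the pan all round, and the bottle, tape and rack left alone.

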